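# Feed a brake piston into the soak bin by its lid lever

## Robot

A 6-joint arm with a two-finger parallel gripper is mounted at the origin on the work surface. World frame = base frame: x ahead of the robot, y to its left, z up, the work surface at z = 0. Lengths are in mm, angles in degrees, forces in N, time in s.
With the tool pointing down it reaches from about 350 to 850 mm from the base axis. Payload 8.1 kg.
Tool frame: the origin (TCP) lies midway between the tips of the shut fingers; the grasp point (between the pads) lies grip_depth behind it (grip_depth is the distance from the TCP to the grasp point, in mm); z points along the fingers, y is the line along which they close (so a half turn about z gives the same grasp; the last joint's range is limited). The gripper opens to 85 mm and grips with 20 to 120 N. Pads are 22 mm wide; open, the fingers measure 114 mm over their backs; the gripper's body (76 mm by 85 mm) begins 54 mm behind the grasp point. The pads swing forward as they close: fully open they stand 13 mm farther back than shut.
Start: joints at [67.128, 7.471, 85.268, -0, 87.261, -4.893], TCP at [185.184, 570.712, 231.292] pointing down, gripper open.
Joint ranges: [-169.43, 169.43], [-51.17, 129.36], [1.28, 143.12], [-76.62, 256.62], [0, 156.53], [-152.29, 152.29]. Speed limits (degrees/s): [136.94, 136.94, 159.86, 180, 180, 180].

## Interface

Orientations are given as [roll, pitch, yaw] about the fixed x, y, z axes, in that order (R = Rz(yaw) Ry(pitch) Rx(roll)).
In Python, from bench import sense, snapshot, hand_in, grip_depth gives the robot as it stands. The module is installed in compiled form; this text tells all that it offers.
- The arm moves only by the tool apply_moves, never from a script. Its argument "series" is text: rows parted by semicolons, each of 5 numbers parted by spaces: the shift along the tool's x, y, z each as a share of 0.3 m, from -1 to 1, then the turn about the tool's z as a share of 2 rad, from -1 to 1, then the gripper's target within -1 to 1 (shut at 1, half-way at 0, fully open at -1). In form: tx ty tz twist gripper; .... A call has 1 to 5 rows; each row shifts and turns the commanded pose from where the row before left it, along the tool's axes as they then stand; what a row does not reach is not made up. A row lasts 1/12 s, in which the tool goes at most 41.7 mm and 7.16 degrees, less where a joint would pass 70% of its speed; a pose out of reach is approached as far as the arm can. A call with a number of a shift or a turn outside -1 to 1 is refused whole. A call with a gripper value outside its range is refused whole. The fingers move at their own pace and stop on an object; "squeeze" is the grip in N (left out, the last holds). Time passes only in rows, so rows that do not move let the fingers close. It gives the time, the measured TCP pose, the force, the opening and the grip force at its end, in the units of the state.
- sense(): the state, without advancing time (a new reading comes with each control period).
- snapshot(name): name is "side" or "top"; returns a dict with "frame" (400x640x3 uint8, blue, green, red), "depth" (400x640 float32, mm along the optical axis (not along the pixel's ray), 0 where there is no reading), "intrinsics" (3x3 intrinsics, pixels), "dist" ([k1, k2, p1, p2, k3] as OpenCV has them; the pictures are not rectified), "extrinsics" (4x4, takes a point from camera to world coordinates). Camera axes: x right, y down, z forward; pixel columns grow to the right and rows downward; lengths in mm; the calibration is good to about 2 mm. A picture is of the moment at which its call begins.
- hand_in(): hands the job in; it is judged then, once.
The state is a dict: "time": time; "joint_pos": joint angles; "qd": joint speeds; "joint_efforts": joint torques, N m; "tool_pos": TCP position; "tcp_rot": TCP orientation; "ft_force": force on the tool from outside, world axes, zero at the start; "wrist_torque": the same for the moment, N m; "finger_gap": finger opening in mm; "grip_force": force on a finger pad.
Only numpy, scipy, OpenCV 4.12 (cv2) and the standard library are available. Lean on these libraries where they do the work, as an engineer would, in place of code of your own. Each camera call takes 0.05 s, during which the arm holds its last target. There are 200 camera calls.

## Task

Press the red lever in front of the blue soak bin all the way down with the fingertips, so that the linked lid opens wide and the steel brake piston waiting on the chute rolls in by itself; keep the lever down until the piston lies still in the bin. Then let the lever come up slowly under your fingertips so that the lid eases shut without slamming, and take the hand clear. Work the lid only by its lever, and leave the piston and all the other things on the bench untouched.

Things in the scene. Friction and masses are not known exactly. Their poses are not given: they have to be found in the camera images.
- bin: blue sheet-steel soak bin, fixed to the bench, 180 (x) by 200 (y) by 150 mm high outside, walls 4 mm, open top under the lid, V-shaped rubber floor about 20 to 45 mm up. Origin: centre of its underside on the bench; x runs from the lever side (front, -x) to the lid hinge (+x), y points to the chute side, z up. A grey cover for the linkage stands 23 mm proud of its -y side.
- lid (a joint): hinge of the steel lid (188 by 208 by 5 mm, about 0.4 kg, with a yellow flap 45 mm high on its +y edge that holds back the piston), in rad: 0 closed on the rim, about 1.10 wide open. The hinge line is parallel to the bin's y, at x 95 mm, z 152 mm of the bin's frame. It is linked to the lever: lid angle = 2.45 times lever angle. If the lever is let go the lid falls shut by its weight at 2 to 4 rad/s: a slam is a lid closing faster than 1.5 rad/s within the last 0.35 rad.
- lid_front (a point): middle of the lid's front edge, top face; 188 mm from the hinge, z 157 mm when closed
- lever (a joint): hinge of the lever, in rad: 0 up (at rest), 0.45 fully down at its stop. Axis parallel to the bin's y, at x -105 mm, y 0, z 85 mm of the bin's frame. The pad (its centre 125 mm from the axis) goes down about 56 mm in all; pressing at its centre takes 2 to 10 N, with no spring: only the lid's weight pushes it up again. The piston goes past the flap at a lever angle of 0.12 to 0.25.
- lever_pad (a point): centre of the top face of the red lever pad, a plate 42 mm (along the bin's x) by 46 mm (along y), 8 mm thick. At rest it is about 226 mm in front of the bin's origin and 118 mm above the bench, rising 0.22 rad away from the bin; fully down about 228 mm in front, 62 mm above the bench, sloping 0.23 rad the other way. Nothing stands above it. The lid never swings in front of the bin.
- piston: steel brake-caliper piston, a cylinder 38 mm in diameter and 42 mm long, 0.1 to 0.2 kg, lying along the bin's x on the chute; origin at its middle (centre about 186 mm above the bench at the start; about 40 mm when in the bin)
- chute_lip (a point): middle of the lower edge of the blue chute (56 mm wide, 130 mm long, sloping 0.33 rad down to the bin's +y rim), 160 mm above the bench
- rest_tile: white ceramic tile 150 by 150 by 8 mm, parts rest; origin at its underside centre; leave alone
- caliper: aluminium brake caliper, about 105 by 100 by 50 mm, lying on the tile; origin at its underside; leave alone
- ext_bar: steel socket extension bar 237 mm long, 17 mm thick, lying along its own x; origin at its underside; leave alone
- jerry_can: red plastic jerry can, closed and empty, 120 by 180 by 250 mm high; origin at its underside centre; leave alone
- grease_tin: tin 70 mm in diameter, 70 mm high; origin at its underside centre; leave alone
- socket: steel socket standing on end, 26 mm in diameter, 38 mm high; origin at its underside centre; leave alone
There are look-alikes about, which are no part of the job. Leave any turquoise or yellow look-alike of the piston alone.

How it is judged (in metres and radians):
On the way:
1. the lever is held down with the lid wide open (over 0.95 rad) until the piston lies still in the bin (value of joint lid above 0.95 rad and linear speed of piston below 0.03 m/s and x of piston in the frame of bin between -0.086 and 0.086 m and y of piston in the frame of bin between -0.096 and 0.096 m and z of piston in the frame of bin below 0.1 m), for 0.3 s.
At the end, for the whole second after the job is handed in: the lid is shut (under 0.025 rad) with the lever up (under 0.015 rad), and the piston lies still inside the bin, its middle between the walls and less than 100 mm above the bench (value of joint lid below 0.025 rad and value of joint lever below 0.015 rad and linear speed of piston below 0.05 m/s and x of piston in the frame of bin between -0.086 and 0.086 m and y of piston in the frame of bin between -0.096 and 0.096 m and z of piston in the frame of bin below 0.1 m); the robot touches nothing.
It fails at once if the lid slams: it closes faster than 1.5 rad/s within the last 0.35 rad (value of joint lid below 0.35 rad and velocity of joint lid below -1.5 rad/s).
It fails at once if the robot touches the piston (contact force between any of the fingers, the arm and piston above 0.3 N).
It fails at once if the robot touches the lid itself (contact force between any of the fingers, the arm and lid above 0.5 N).
It fails at once if another thing on the bench is moved by more than 20 mm (distance of any of rest_tile, caliper, ext_bar, jerry_can, grease_tin, socket from where it was at the start of the episode above 0.02 m).
It also fails if it takes over 54 s, if anything falls off the work surface, if the arm or the gripper's body presses on something with over 40 N, if the wrist force passes 120 N, or if a joint passes its speed limit or range.

## Working session

There is one attempt and no reset: what is moved stays moved. The work goes in short steps, Python scripts to look and compute and a tool call to move; the robot and the scene stay as the last step left them, time stands still between calls to the robot, and variables do not carry over. Pictures are saved under pics/ and viewed, at most 10 in all, crops included, and the job is handed in when it is done.

Besides the shell and the picture viewer there is one more tool, called after "Emit:" by a JSON object that holds its "name" and its "arguments", one argument or row to a line. apply_moves: Moves the arm, as the interface text tells. Its arguments: {"type":"object","properties":{"series":{"type":"string"},"squeeze":{"type":"number"}},"required":["series"]}

```bash
mkdir -p pics; cat > h.py <<'E'
import numpy as np, cv2
from bench import sense, snapshot, hand_in, grip_depth
def world(s,uv,d=None,z=None):
    uv=np.float32(uv).reshape(-1,1,2)
    n=cv2.undistortPoints(uv,np.array(s['intrinsics'],float),np.array(s['dist'],float)).reshape(-1,2)
    r=np.c_[n,np.ones(len(n))]; T=np.array(s['extrinsics'],float)
    w=r@T[:3,:3].T; o=T[:3,3]
    k=np.array(d).reshape(-1,1) if d is not None else ((z-o[2])/w[:,2]).reshape(-1,1)
    return o+k*w
E
python3 - <<'E'
from h import *
import pickle
o={}
for n in('top','side'):
    s=snapshot(n);o[n]=s;cv2.imwrite(f'pics/{n}0.png',s['frame'])
    print(n,np.round(s['extrinsics'],2).tolist())
    hsv=cv2.cvtColor(s['frame'],cv2.COLOR_BGR2HSV)
    m=(((hsv[...,0]<8)|(hsv[...,0]>172))&(hsv[...,1]>130)&(hsv[...,2]>60)).astype('uint8')
    k,l,st,c=cv2.connectedComponentsWithStats(m)
    for i in range(1,k):
        if st[i,4]>40:
            v,u=np.where((l==i)&(s['depth']>0)); w=world(s,np.c_[u,v],s['depth'][v,u])
            print(st[i].tolist(),np.round(np.median(w,0)),np.round(w.min(0)),np.round(w.max(0)))
pickle.dump(o,open('s0.pkl','wb'));print(sense(),grip_depth)
E
```

```text
top [[-0.03, -1.0, 0.08, 485.41], [-1.0, 0.03, -0.01, 51.27], [0.01, -0.08, -1.0, 1264.15], [0.0, 0.0, 0.0, 1.0]]
[48, 98, 30, 65, 1380] [ 950. 1070. -491.] [ 817. 1016. -761.] [1177. 1304. -475.]
[356, 138, 85, 72, 3316] [ 636. -156.  200.] [ 553. -259.   54.] [723. -61. 254.]
[305, 238, 19, 18, 227] [464.  56. 117.] [442.  33. 109.] [485.  78. 124.]
side [[-0.89, -0.26, 0.37, 271.49], [-0.45, 0.47, -0.75, 625.09], [0.02, -0.84, -0.54, 551.97], [0.0, 0.0, 0.0, 1.0]]
[302, 107, 50, 109, 3768] [605. -93. 153.] [ 553. -253.    6.] [723.  -7. 251.]
[346, 218, 23, 15, 284] [464.  60. 116.] [ 442. -108.   -4.] [544.  84. 122.]
{'time': 0.1, 'joint_pos': array([ 6.71266541e+01,  7.51068488e+00,  8.53235964e+01,  1.23647546e-03,
        8.72603372e+01, -4.89207237e+00]), 'qd': array([-0.10766423, -0.08548622, -0.24157254,  0.10500035, -0.04701478,
        0.00109087]), 'joint_efforts': array([ 2.13588159e-03, -5.70948100e+01, -5.01946449e+01, -1.12110486e-04,
        8.04840471e-03, -5.28020541e-05]), 'tool_pos': array([184.99436154, 570.25489828, 230.34498518]), 'tcp_rot': array([-1.79905832e+02, -9.29943416e-03,  1.62018659e+02]), 'ft_force': array([-0.86040485, -0.57544487,  0.53457074]), 'wrist_torque': array([-0.00170198, -0.01405643,  0.02826267]), 'grip_force': 0.0, 'finger_gap': 85.33178888139699} 18.700000000000003
```

View pics/top0.png

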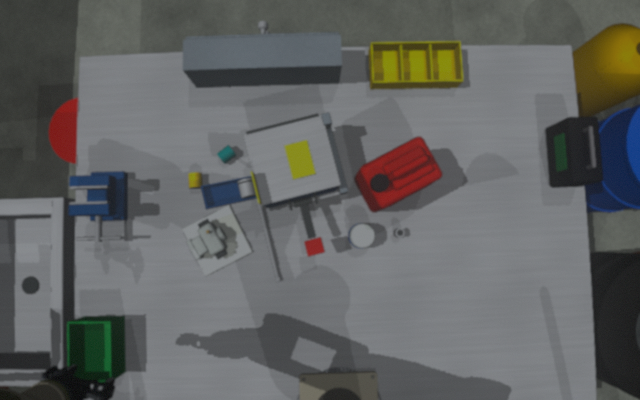

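View pics/side0.png

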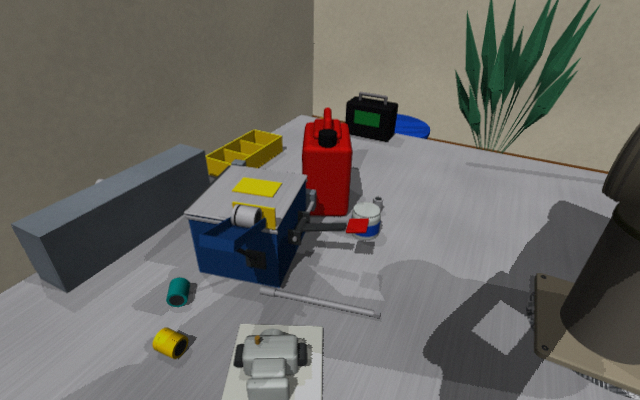

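The top view shows the red pad at about (314,247), world (464,56,117). The lid corners are near (247,132), (322,115), (340,188) and (268,206), so the bin's yaw is about 12°. The side view shows the pad at (357,226), the piston on the chute at (247,215), and nothing above the pad. I'll move across at z 230 and shut the fingers.

Emit:
{"name": "apply_moves", "arguments": {
  "series": "-0.094 -0.09 0 0 1; -0.094 -0.09 0 0 1; -0.094 -0.09 0 0 1; -0.094 -0.09 0 0 1; -0.094 -0.09 0 0 1",
  "squeeze": 40
}}

```text
time: 0.52
tool_pos: [277.8, 397.0, 230.7]
tcp_rot: [-179.9, -0.0, 162.1]
ft_force: [1.0, 0.6, 1.1]
finger_gap: 25.4
grip_force: 0.0
```

Emit:
{"name": "apply_moves", "arguments": {
  "series": "-0.094 -0.09 0 0 1; -0.094 -0.09 0 0 1; -0.094 -0.09 0 0 1; -0.094 -0.09 0 0 1; -0.094 -0.09 0 0 1"
}}

```text
time: 0.93
tool_pos: [370.3, 225.0, 231.0]
tcp_rot: [-180.0, -0.0, 162.0]
ft_force: [1.2, 0.3, 0.6]
finger_gap: -0.3
grip_force: 0.0
```

Emit:
{"name": "apply_moves", "arguments": {
  "series": "-0.094 -0.09 0 0 1; -0.094 -0.09 0 0 1; -0.094 -0.09 0 0 1; -0.094 -0.09 0 0 1; -0.094 -0.09 0 0 1"
}}

```text
time: 1.35
tool_pos: [462.8, 53.0, 231.1]
tcp_rot: [180.0, -0.0, 162.0]
ft_force: [0.7, 0.7, 0.8]
finger_gap: 0.2
grip_force: 0.0
```

Emit:
{"name": "apply_moves", "arguments": {
  "series": "0 0 0 -0.052 1; 0 0 0 -0.052 1; 0 0 0 -0.052 1; 0 0 0 -0.052 1; 0 0 0 -0.052 1"
}}

```text
time: 1.77
tool_pos: [462.3, 54.7, 230.8]
tcp_rot: [180.0, -0.1, -167.9]
ft_force: [0.3, 0.1, -1.0]
finger_gap: -0.1
grip_force: 0.0
```

Emit:
{"name": "apply_moves", "arguments": {
  "series": "0 0 0.067 0 1; 0 0 0.067 0 1; 0 0 0.067 0 1; 0 0 0.067 0 1; 0 0 0.05 0 1"
}}

```text
time: 2.18
tool_pos: [461.4, 54.9, 133.7]
tcp_rot: [180.0, -0.1, -168.2]
ft_force: [-0.3, -0.0, -1.0]
finger_gap: 0.0
grip_force: 0.0
```

```bash
python3 - <<'E'
from h import *
s=snapshot('side');f=s['frame'];cv2.imwrite('pics/side1.png',cv2.resize(f[100:300,160:480],(800,500)))
print(sense()['tool_pos'],sense()['ft_force'])
hsv=cv2.cvtColor(f,cv2.COLOR_BGR2HSV)
m=((hsv[...,0]<8)|(hsv[...,0]>172))&(hsv[...,1]>130)&(hsv[...,2]>60)
m[:216]=0
v,u=np.where(m&(s['depth']>0)); w=world(s,np.c_[u,v],s['depth'][v,u]);w=w[w[:,2]>105]
print(np.median(w,0),w.min(0),w.max(0))
E
```

```text
[459.62467865  54.87099189 130.75366896] [-1.73500667  0.84506743 -3.16073119]
[462.80571014  62.15282186 116.21065555] [441.36747953  33.59763698 108.5949172 ] [487.6491999   81.89175763 135.90512123]
```

View pics/side1.png

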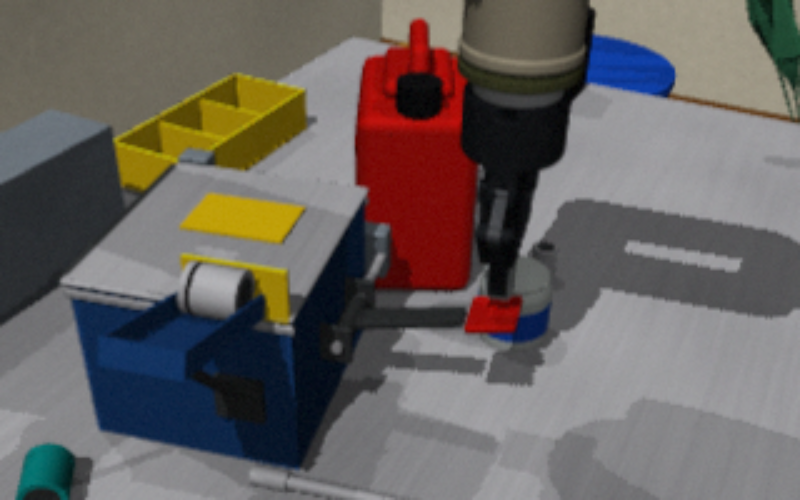

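The shut fingertips sit just above the pad at about (500,305) in the crop, roughly 3 mm too far from the bin. I'll nudge them over and press.

Emit:
{"name": "apply_moves", "arguments": {
  "series": "-0.01 0 0.015 0 1; 0 0 0.015 0 1; 0 0 0.015 0 1; 0 0 0.015 0 1; 0 0 0.015 0 1"
}}

```text
time: 2.65
tool_pos: [466.4, 55.5, 115.0]
tcp_rot: [-180.0, 0.1, -168.2]
ft_force: [-6.8, -1.2, 14.2]
finger_gap: -0.6
grip_force: 6.1
```

Emit:
{"name": "apply_moves", "arguments": {
  "series": "0 0 0.015 0 1; 0 0 0.015 0 1; 0 0 0.015 0 1; 0 0 0.015 0 1; 0 0 0.015 0 1"
}}

```text
time: 3.07
tool_pos: [465.7, 55.3, 92.1]
tcp_rot: [-180.0, 0.0, -168.2]
ft_force: [-7.4, -1.8, 10.9]
finger_gap: 0.1
grip_force: 5.1
```

Emit:
{"name": "apply_moves", "arguments": {
  "series": "0 0 0.015 0 1; 0 0 0.013 0 1; 0 0 0.01 0 1; 0 0 0 0 1; 0 0 0 0 1"
}}

```text
time: 3.48
tool_pos: [465.7, 55.4, 80.2]
tcp_rot: [-180.0, 0.0, -168.2]
ft_force: [-3.6, -0.8, 4.6]
finger_gap: 0.0
grip_force: 2.9
```

Emit:
{"name": "apply_moves", "arguments": {
  "series": "0 0 0.013 0 1; 0 0 0.013 0 1; 0 0 0.013 0 1; 0 0 0.008 0 1; 0 0 0 0 1"
}}

```text
time: 3.9
tool_pos: [466.0, 55.6, 65.7]
tcp_rot: [-180.0, 0.1, -168.2]
ft_force: [1.0, -0.1, 0.5]
finger_gap: 0.1
grip_force: 0.0
```

```bash
python3 - <<'E'
from h import *
s=snapshot('side');f=s['frame'];cv2.imwrite('pics/side2.png',cv2.resize(f[60:300,160:480],(800,600)))
print(sense()['tool_pos'],sense()['ft_force'])
E
```

```text
[465.96680703  55.58109443  65.82201376] [0.60447984 0.49857085 4.90117727]
```

View pics/side2.png

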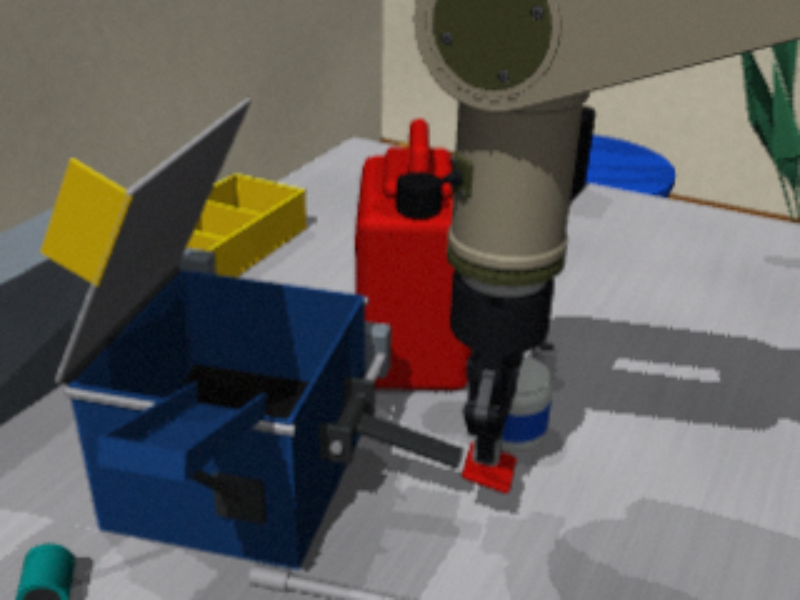

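The lid is wide open, the chute is empty at (180,430), and the fingertips are on the pad at (490,460). I'll press lightly to the stop and hold while the piston settles.

Emit:
{"name": "apply_moves", "arguments": {
  "series": "0 0 0.006 0 1; 0 0 0 0 1; 0 0 0 0 1; 0 0 0 0 1; 0 0 0 0 1"
}}

```text
time: 4.37
tool_pos: [466.2, 55.6, 64.9]
tcp_rot: [-180.0, 0.1, -168.2]
ft_force: [-2.6, 0.3, 9.1]
finger_gap: -0.1
grip_force: 4.8
```

Emit:
{"name": "apply_moves", "arguments": {
  "series": "0 0 0 0 1; 0 0 0 0 1; 0 0 0 0 1; 0 0 0 0 1; 0 0 0 0 1"
}}

```text
time: 4.78
tool_pos: [466.2, 55.6, 64.9]
tcp_rot: [-180.0, 0.1, -168.2]
ft_force: [-2.7, -0.2, 9.6]
finger_gap: -0.2
grip_force: 4.8
```

Emit:
{"name": "apply_moves", "arguments": {
  "series": "0 0 0 0 1; 0 0 0 0 1; 0 0 0 0 1; 0 0 0 0 1; 0 0 0 0 1"
}}

```text
time: 5.2
tool_pos: [466.2, 55.6, 64.8]
tcp_rot: [-180.0, 0.1, -168.2]
ft_force: [-1.5, -0.1, 9.5]
finger_gap: -0.1
grip_force: 4.8
```

Emit:
{"name": "apply_moves", "arguments": {
  "series": "0 0 0 0 1; 0 0 0 0 1; 0 0 0 0 1; 0 0 0 0 1; 0 0 0 0 1"
}}

```text
time: 5.62
tool_pos: [466.2, 55.6, 64.8]
tcp_rot: [-180.0, 0.1, -168.2]
ft_force: [-2.3, 0.6, 9.5]
finger_gap: 0.2
grip_force: 4.8
```

```bash
python3 - <<'E'
from h import *
a=[snapshot(n) for n in ('top','side','top')]
t=a[0]['frame'];d=a[0]['depth']
cv2.imwrite('pics/c3.png',np.hstack([cv2.resize(t[90:260,180:370],(400,358)),cv2.resize(a[1]['frame'][100:300,220:420],(358,358))]))
print(cv2.absdiff(t,a[2]['frame'])[90:220,230:350].max(),sense()['tool_pos'],sense()['ft_force'])
f=a[1]['frame'];dd=a[1]['depth']
v,u=np.where(a[1]['depth']>0);w=world(a[1],np.c_[u,v],dd[v,u])
# lid angle from yellow flap/lid plate: plane fit of the grey lid region
m=(w[:,2]>175)&(w[:,0]>560)&(w[:,0]<850)&(w[:,1]>0)&(w[:,1]<220)
q=w[m];print(len(q));_,_,V=np.linalg.svd(q-np.median(q,0),full_matrices=False);print(V[2],np.degrees(np.arccos(abs(V[2,2]))), q.max(0))
E
```

```text
11 [466.22178807  55.59368639  64.85089639] [-2.18647763 -0.32540999  9.70443539]
2859
[-0.91743973 -0.17142655 -0.35905052] 68.95810309830368 [787.43895403 219.99414536 336.48230984]
```

View pics/c3.png

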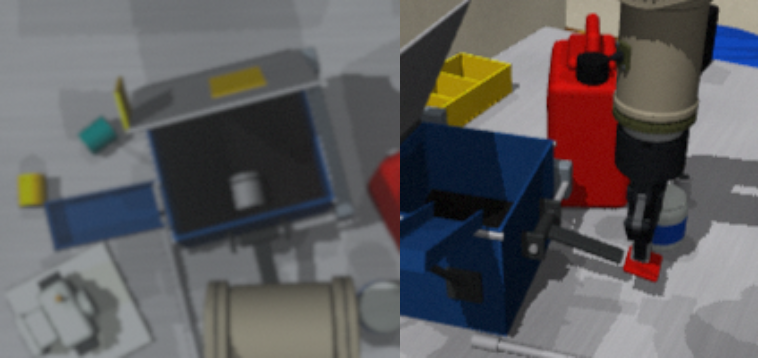

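The piston lies still in the bin at (246,190) in the left crop. The lid is steady at about 1.1–1.2 rad with the lever on its stop. Now I'll ease it up slowly.

Emit:
{"name": "apply_moves", "arguments": {
  "series": "0 0 -0.006 0 1; 0 0 -0.008 0 1; 0 0 -0.01 0 1; 0 0 -0.01 0 1; 0 0 -0.01 0 1"
}}

```text
time: 6.18
tool_pos: [465.0, 55.5, 76.9]
tcp_rot: [180.0, -0.1, -168.2]
ft_force: [-2.9, -0.6, 2.9]
finger_gap: 0.0
grip_force: 1.7
```

Emit:
{"name": "apply_moves", "arguments": {
  "series": "0 0 -0.01 0 1; 0 0 -0.01 0 1; 0 0 -0.01 0 1; 0 0 -0.01 0 1; 0 0 -0.008 0 1"
}}

```text
time: 6.6
tool_pos: [465.5, 55.6, 91.8]
tcp_rot: [-180.0, 0.0, -168.2]
ft_force: [-3.6, 0.1, 5.7]
finger_gap: 0.0
grip_force: 3.0
```

Emit:
{"name": "apply_moves", "arguments": {
  "series": "0 0 -0.006 0 1; 0 0 -0.006 0 1; 0 0 -0.006 0 1; 0 0 -0.006 0 1; 0 0 -0.006 0 1"
}}

```text
time: 7.02
tool_pos: [466.4, 55.7, 101.2]
tcp_rot: [-180.0, 0.1, -168.2]
ft_force: [-1.2, 0.6, 5.5]
finger_gap: 0.2
grip_force: 3.1
```

Emit:
{"name": "apply_moves", "arguments": {
  "series": "0 0 -0.006 0 1; 0 0 -0.006 0 1; 0 0 -0.006 0 1; 0 0 -0.006 0 1; 0 0 -0.006 0 1"
}}

```text
time: 7.43
tool_pos: [467.8, 56.0, 111.1]
tcp_rot: [-180.0, 0.3, -168.2]
ft_force: [3.9, 2.2, 5.2]
finger_gap: 0.3
grip_force: 3.2
```

Emit:
{"name": "apply_moves", "arguments": {
  "series": "0 0 -0.006 0 1; 0 0 -0.006 0 1; 0 0 -0.006 0 1; 0 0 -0.006 0 1; 0 0 -0.006 0 1"
}}

```text
time: 7.85
tool_pos: [467.0, 55.7, 119.5]
tcp_rot: [-180.0, 0.2, -168.2]
ft_force: [-0.2, -0.8, -0.2]
finger_gap: 0.0
grip_force: 0.0
```

Contact ended at about z 119, which is the lever's rest height. I'll lift clear.

Emit:
{"name": "apply_moves", "arguments": {
  "series": "0 0 -0.006 0 1; 0 0 -0.01 0 1; 0 0 -0.05 0 1; 0 0 -0.1 0 1; 0 0 -0.1 0 1"
}}

```text
time: 8.27
tool_pos: [463.8, 55.5, 197.2]
tcp_rot: [180.0, -0.2, -168.2]
ft_force: [1.3, 0.4, 0.1]
finger_gap: -0.5
grip_force: 0.0
```

Emit:
{"name": "apply_moves", "arguments": {
  "series": "0.1 0 0 0 1; 0.1 0 0 0 1; 0 0 0 0 1; 0 0 0 0 1; 0 0 0 0 1"
}}

```text
time: 8.68
tool_pos: [406.9, 43.2, 198.0]
tcp_rot: [-180.0, 0.0, -168.2]
ft_force: [0.5, 0.4, 1.6]
finger_gap: -0.0
grip_force: 0.0
```

```bash
python3 - <<'E'
from h import *
s=snapshot('side');f=s['frame'];cv2.imwrite('pics/side4.png',cv2.resize(f[60:300,160:480],(800,600)))
print(sense()['time'],sense()['tool_pos'],sense()['ft_force'])
t=snapshot('top');d=t['depth']
hsv=cv2.cvtColor(t['frame'],cv2.COLOR_BGR2HSV)[120:260,240:340]
for n,m in(('flapdecal+lid',(hsv[...,0]>22)&(hsv[...,0]<35)&(hsv[...,1]>120)),('pad',((hsv[...,0]<8)|(hsv[...,0]>172))&(hsv[...,1]>130))):
    v,u=np.where(m);v+=120;u+=240
    w=world(t,np.c_[u,v],d[v,u]) if len(v) else np.zeros((1,3));print(n,len(v),np.median(w,0))
E
```

```text
8.7333 [407.1631294   43.27131654 198.05828674] [0.35568154 0.12612641 0.2623823 ]
flapdecal+lid 841 [679.82079142  87.47962785 158.76389528]
pad 225 [464.16903459  55.49194464 116.99968443]
```

View pics/side4.png

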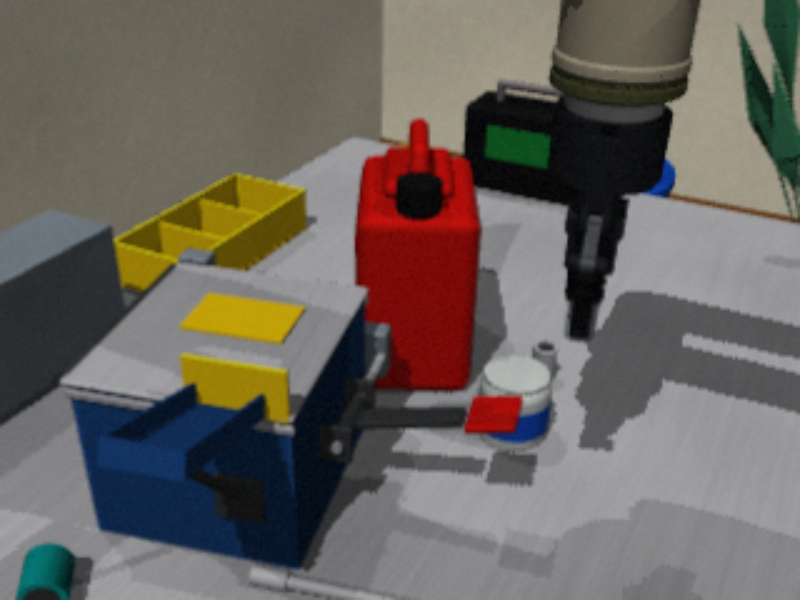

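The lid is flush on the rim (decal at (243,318), z about 158). The lever pad at (495,415) is back at its starting height, and the hand is clear.

```bash
python3 -c "
from bench import hand_in
print(hand_in())"
```

```text
the job is handed in; nothing more can be done
None
```

The job is handed in, with no verdict returned: the piston rolled into the bin and lay still while I held the lever down, the lid was eased shut slowly, the lever is back up, and the hand is clear.

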